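# Reject the rattling module on the tilt gauge

### The job

One of the three sealed modules on the tilt gauge has a core that has come loose inside. Working from the robot's left to its right, press each cradle's yellow pad fully down, hold it there a moment and let go: the cradle of the bad module stays tipped because its core has slid. Once all three are tried, lay the bad module flat in the red reject tray and leave the two sound ones on their cradles.

Things in the scene. Friction and masses are not known exactly. Their poses are not given: they have to be found in the camera images.
- gauge: tilt gauge, fixed: white base 190 (own x) by 290 (own y) by 12 mm. Origin: centre of its underside, on the bench; own x away from the robot (within 0.3 rad), own y to its left, z up. Three see-saw cradles turn about axes along own y at own x = 0, 45 mm up. Yellow press pads 33 by 34 mm centred at own x = -64 mm, tops 55 mm up when level, 36 when tipped. Decks 30 mm wide, top 51 mm up
- cradle_left (a joint): angle of the gauge's left cradle as the robot sees it (own y +95 mm): 0 = level (start), 0.30 rad = fully tipped, pad end down, firm stop. Under 3 N on the pad moves it. Kept down half a second, then let go, it swings back level within 1 s under a sound module, but stays near 0.30 under the loose-cored one until that is lifted off
- cradle_middle (a joint): angle of the gauge's middle cradle as the robot sees it (own y 0 mm): 0 = level (start), 0.30 rad = fully tipped, pad end down, firm stop. Behaves as cradle_left
- cradle_right (a joint): angle of the gauge's right cradle as the robot sees it (own y -95 mm): 0 = level (start), 0.30 rad = fully tipped, pad end down, firm stop. Behaves as cradle_left
- module_a: sealed aluminium module, black end caps, blue top plate: closed block 80 mm long (own x), 36 wide (own y), 28 high, 0.2 kg. Origin: centre of its underside, z up. All three look alike; any one of them holds a heavy core that slides 40 mm inside. Lies level along a cradle, between 8 mm high end walls, on any of the three. Grip it across its width from above; on a tipped cradle its pad end is low
- module_b: as module_a
- module_c: as module_a
- reject_tray: red open tray, fixed: 150 mm (own x) by 130 mm (own y) by 35 mm high outside, walls and floor 4 mm thick. Origin: centre of its underside, on the bench, z up. It stands to the left or right of the gauge; a blue tray of the same size, holding one other module, stands on the other side and is not to be used

How it is judged:
By the outcome, as a careful person would: the job done as asked, in the order asked, and still so for the second after the job is handed in, with the robot touching nothing.
It also fails if it takes over 51 s, if anything falls off the work surface, if the arm or the gripper's body presses on something with over 40 N, if the wrist force passes 120 N, or if a joint passes its speed limit or range.

### The arm

A 6-joint arm with a two-finger parallel gripper is mounted at the origin on the work surface. World frame = base frame: x ahead of the robot, y to its left, z up, the work surface at z = 0. Lengths are in mm, angles in rad, forces in N, time in s.
With the tool pointing down it reaches from about 275 to 750 mm from the base axis. Payload 10.2 kg.
Tool frame: the origin (TCP) lies at the very end of the fingers, on their centre line; the grasp point (between the pads) lies 19 mm behind it; z points along the fingers, y is the direction in which the jaws open and shut (so a half turn about z gives the same grasp; the last joint's range is limited). The gripper opens to 85 mm and grips with 20 to 120 N. Pads are 22 mm wide; open, the fingers measure 114 mm over their backs; the gripper's body (76 mm by 85 mm) begins 54 mm behind the grasp point. The pads swing forward as they close: fully open they stand 13 mm farther back than shut.
Start: joints at [0.921, 0.313, 1.498, -0, 1.331, -0.223], TCP at [217.342, 477.905, 203.994] pointing down, gripper open.
Joint ranges: [-2.94, 2.94], [-0.97, 2.17], [0.19, 2.56], [-1.23, 4.37], [0.02, 3.11], [-2.88, 2.88]. Speed limits (rad/s): [2.39, 2.39, 3.01, 3.14, 3.14, 3.14].

### API

Orientations are given as a unit quaternion [w, x, y, z].
In Python, from rig import readout, cams, finish_job gives the robot as it stands. The module is installed in compiled form; this text tells all that it offers.
- The arm moves only by the tool carry_out, never from a script. Its argument "steps" is one flat list of numbers, 7 for each row, row after row: the shift along the tool's x, y, z in cm, then the turn, a rotation vector about the tool's x, y, z in units of 5 degrees (1.0 is 5 degrees), then the opening, from -1 (shut) to 1 (fully open), so that 0 is half open. In form: [x, y, z, ax, ay, az, hand, x, y, z, ax, ay, az, hand, ...]. A call has 1 to 20 rows; each row shifts and turns the commanded pose from where the row before left it, along the tool's axes as they then stand; what a row does not reach is not made up. A row lasts 1/12 s, in which the tool goes at most 41.7 mm and 7.16 degrees, less where a joint would pass 70% of its speed; a pose out of reach is approached as far as the arm can. A call with a gripper value outside its range is refused whole. The fingers move at their own pace and stop on an object; "grip_force" is the grip in N (left out, the last holds). Time passes only in rows, so rows that do not move let the fingers close. It gives the time, the measured TCP pose, the force and the opening at its end, in the units of the state.
- readout.sense(): the state, without advancing time (a new reading comes with each control period).
- cams.capture(name): name is "scene" or "side" or "wrist"; returns the picture (420x560x3 uint8, red, green, blue); there is no depth.
- cams.calibration(name): a dict with "fx", "fy", "cx", "cy" (pixels), "R" (3x3) and "t" (3): a world point X has camera coordinates R X + t; the wrist camera has in their place "T_tool_cam" (4x4, takes a point from camera to tool coordinates, whose origin is the TCP and whose axes are the flange's). Camera axes: x right, y down, z forward; pixel columns grow to the right and rows downward; lengths in mm; the calibration is good to about 2 mm. A picture is of the moment at which its call begins: read the wrist's pose just before it. calibration takes no time and is no camera call.
- finish_job(): hands the job in, once; it reports no verdict.
The state is a dict: "time_s": time; "joints": joint angles; "dq": joint speeds; "tau": joint torques, N m; "eef_pos": TCP position; "ee_rot": TCP orientation; "force": force on the tool from outside, world axes, zero at the start; "wrist_torque": the same for the moment, N m; "grip_width": opening from 0.0 (shut) to 1.0 (fully open).
Only numpy, scipy, OpenCV 4.12 (cv2) and the standard library are available. Lean on these libraries where they do the work, as an engineer would, in place of code of your own. Each camera call takes 0.05 s, during which the arm holds its last target.

## Working session

There is one attempt and no reset: what is moved stays moved. The work goes in short steps, Python scripts to look and compute and a tool call to move; the robot and the scene stay as the last step left them, time stands still between calls to the robot, and variables do not carry over. Pictures are saved under pics/ and viewed, and the job is handed in when it is done.

Besides the shell and the picture viewer there is one more tool, called after ">>>" as name(argument=value, ...) on one line, values as JSON. carry_out: Moves the arm, as the interface text tells. Its arguments: {"type":"object","properties":{"steps":{"type":"array","items":{"type":"number"}},"grip_force":{"type":"number"}},"required":["steps"]}

```bash
mkdir -p pics
python3 - <<'E'
from rig import readout,cams
import cv2,json
s=readout.sense();print(s)
for n in["scene","side","wrist"]:
    c=cams.calibration(n);print(n,c)
    im=cams.capture(n);cv2.imwrite(f"pics/{n}0.png",im[:,:,::-1])
E
```

```text
{'time_s': 0.0, 'joints': array([ 9.20584475e-01,  3.13482352e-01,  1.49845007e+00, -1.34457149e-06,
        1.33101717e+00, -2.23406808e-01]), 'dq': array([ 0.00079341,  0.00061554,  0.00168653,  0.00080121,  0.00182915,
       -0.00041868]), 'tau': array([-7.22320260e-05, -4.12268186e+01, -2.59743780e+01, -1.70413450e-04,
        4.10268927e-03,  3.52072846e-05]), 'eef_pos': array([217.15894358, 477.651099  , 203.41366577]), 'ee_rot': array([-2.86436045e-04,  2.11786253e-01,  9.77315774e-01, -6.15043274e-04]), 'force': array([-0.80351029, -0.59256131, -1.10833683]), 'wrist_torque': array([-0.01461077, -0.03631705,  0.00927068]), 'grip_width': 1.000333481918094}
scene {'fx': 490.98792972416226, 'fy': 490.98792972416226, 'cx': 277.43576434814264, 'cy': 203.71329003838312, 'R': array([[-0.58594537,  0.81022968,  0.01399629],
       [ 0.69313682,  0.51006371, -0.50930969],
       [-0.41979682, -0.2887263 , -0.86046949]]), 't': array([ 316.34440785, -363.18168228, 1278.52099217])}
side {'fx': 381.7041925316447, 'fy': 381.7041925316447, 'cx': 282.95884818270287, 'cy': 211.15638527422374, 'R': array([[ 0.84744439, -0.53076316, -0.01133473],
       [-0.39814676, -0.6212894 , -0.67489158],
       [ 0.35116544,  0.57644597, -0.73782984]]), 't': array([-433.20848581,  261.7151427 ,  747.91261942])}
wrist {'fx': 361.94441383409804, 'fy': 361.94441383409804, 'cx': 279.95842349017164, 'cy': 207.68996799916596, 'T_tool_cam': array([[ 2.93223831e-04, -9.45926617e-01, -3.24380562e-01,
         8.27819508e+01],
       [ 9.99999709e-01,  5.05983144e-04, -5.71548359e-04,
         1.91037089e-01],
       [ 7.04773902e-04, -3.24380300e-01,  9.45926490e-01,
        -1.70057456e+02],
       [ 0.00000000e+00,  0.00000000e+00,  0.00000000e+00,
         1.00000000e+00]])}
```

View pics/scene0.png

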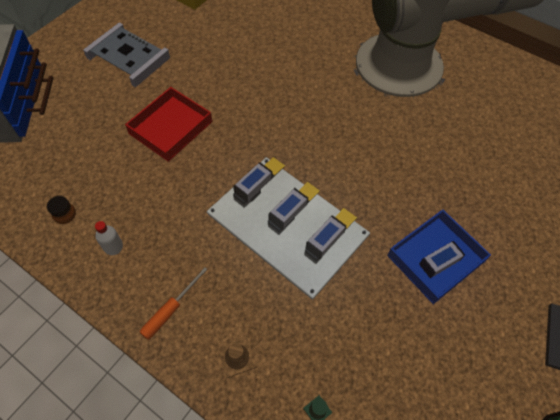

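View pics/side0.png

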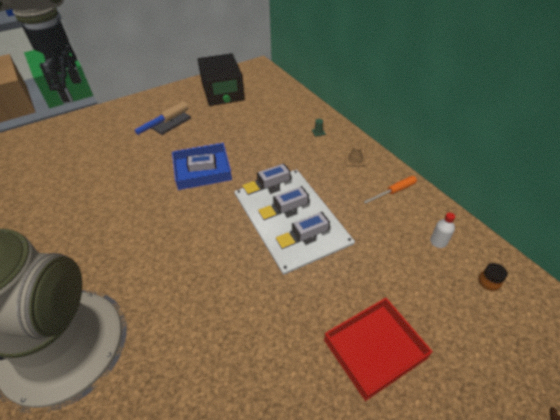

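View pics/wrist0.png

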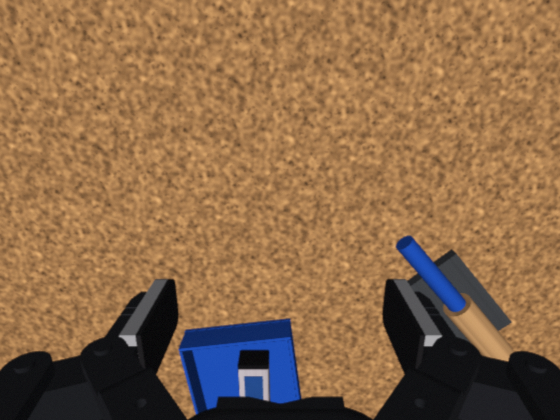

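Run:
```python
import cv2,numpy as np
a=cv2.imread('pics/scene0.png')[145:305,120:400];b=cv2.imread('pics/side0.png')[150:290,220:370]
cv2.imwrite('pics/sc_z.png',cv2.resize(a[:, 75:260],None,fx=4,fy=3.7,interpolation=cv2.INTER_CUBIC))
cv2.imwrite('pics/si_z.png',cv2.resize(b,None,fx=4,fy=4,interpolation=cv2.INTER_CUBIC))
for n in['scene','side']:
    im=cv2.imread(f'pics/{n}0.png');h=cv2.cvtColor(im,cv2.COLOR_BGR2HSV)
    for nm,lo,hi in[('yel',(20,150,120),(32,255,255)),('red',(0,200,60),(4,255,255)),('red2',(176,200,60),(180,255,255)),('blue',(105,100,60),(125,255,255))]:
        m=cv2.inRange(h,lo,hi);k,l,st,c=cv2.connectedComponentsWithStats(m)
        for i in range(1,k):
            if st[i,4]>25:print(n,nm,st[i],c[i].round(1))
```

```text
scene yel [265 157  20  18 175] [274.5 165.1]
scene yel [300 182  19  18 183] [309.2 190.1]
scene yel [336 208  21  19 196] [345.9 216.8]
scene red [ 126   87   85   73 2996] [169.3 123.5]
scene red [ 95 222  10  10  75] [ 99.9 226.1]
scene blue [  0  30  23  70 443] [ 9.6 60.9]
scene blue [18 56  9 26 65] [22.  68.4]
scene blue [ 3 86 15 29 93] [ 11.1 102.2]
scene blue [ 12 100  14  27  80] [ 19.6 114.9]
scene blue [242 169  22  19 184] [252.6 178.1]
scene blue [277 195  23  21 203] [288.1 204.8]
scene blue [ 391  210   99   89 3222] [437.5 254.6]
scene blue [315 223  23  22 230] [326.  233.6]
scene blue [432 247  24  19 231] [443.6 256.1]
side yel [243 181  16  12 121] [250.6 186.6]
side yel [260 207  16  11 118] [267.  211.9]
side yel [277 234  17  13 143] [285.  239.9]
side red [446 214   8   7  36] [449.8 216.4]
side red [ 326  299  105   99 5302] [376.5 347.9]
side blue [ 6  9  7  7 34] [ 9.1 12.1]
side blue [136 116  28  17 155] [149.7 124. ]
side blue [ 173  144   58   45 1531] [200.8 166.8]
side blue [193 157  16   4  50] [200.3 158.4]
side blue [265 168  17   8  69] [272.9 171.4]
side blue [282 191  18   9  86] [290.4 195.1]
side blue [301 217  20  11 110] [310.3 222. ]
```

View pics/sc_z.png

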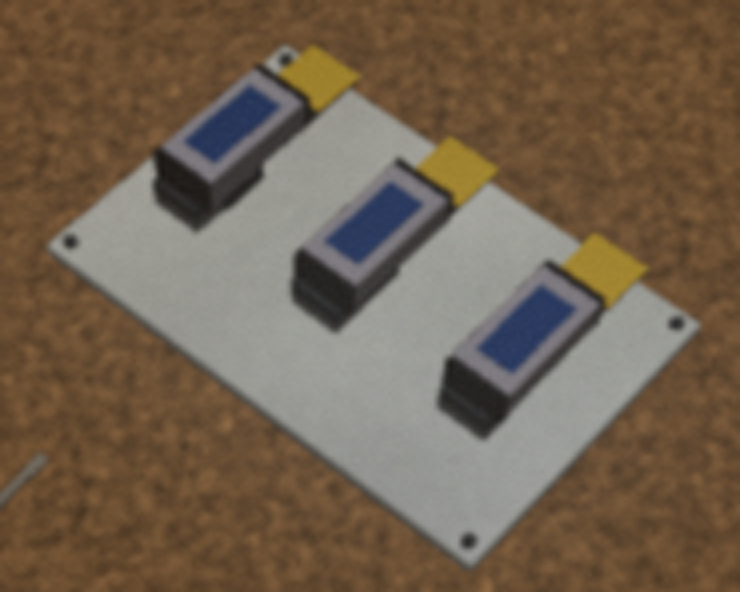

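View pics/si_z.png

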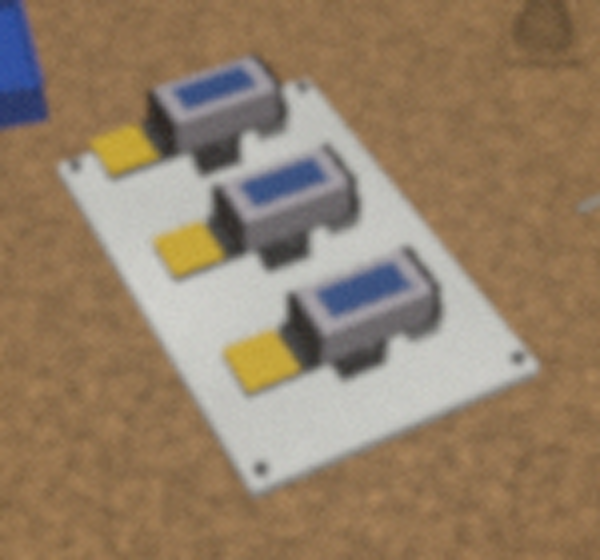

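```bash
cat > h.py <<'E'
import numpy as np,cv2
from rig import readout,cams
from scipy.spatial.transform import Rotation as Ro
def proj(n,X):
    c=cams.calibration(n);Y=np.asarray(X)@c['R'].T+c['t'];return np.c_[c['fx']*Y[:,0]/Y[:,2]+c['cx'],c['fy']*Y[:,1]/Y[:,2]+c['cy']]
def place(p,L):
    c,s=np.cos(p[2]),np.sin(p[2]);L=np.asarray(L,float)
    return np.c_[p[0]+c*L[:,0]-s*L[:,1],p[1]+s*L[:,0]+c*L[:,1],L[:,2]]
E
python3 - <<'E'
from h import *
from scipy.optimize import least_squares,minimize
L=[(-95,145,12),(-95,-145,12),(95,-145,12),(95,145,12)]+[(-64,y,55) for y in(95,0,-95)]+[(0,y,79) for y in(95,0,-95)]
sc=[(369.7,232.8),(266.2,156.9),(207.5,211.2),(313,298),(345.9,216.8),(309.2,190.1),(274.5,165.1),(326,233.6),(288.1,204.8),(252.6,178.1)]
si=[(235,192),(283,271.5),(355,241.5),(296,170),(250.6,186.6),(267,211.9),(285,239.9),(272.9,171.4),(290.4,195.1),(310.3,222)]
def f(p,w=(1,1)): return np.r_[w[0]*(proj('scene',place(p,L))-sc).ravel(),w[1]*(proj('side',place(p,L))-si).ravel()]
for w in[(1,1),(1,0),(0,1)]:
    r=least_squares(f,[450,0,0],args=(w,));print(r.x,np.sqrt(r.cost*2/40))
p=least_squares(f,[450,0,0]).x
print(f(p).reshape(2,10,2).round(1).tolist())
B=[(x,y,z) for x in(-75,75) for y in(-65,65) for z in(0,35)]
def ms(n):
    im=cv2.imread(f'pics/{n}0.png');h=cv2.cvtColor(im,cv2.COLOR_BGR2HSV)
    m=cv2.inRange(h,(0,180,40),(5,255,255))|cv2.inRange(h,(175,180,40),(180,255,255))
    k,l,st,c=cv2.connectedComponentsWithStats(m);i=1+st[1:,4].argmax();return (l==i).astype(np.uint8)
M={}
for n in('scene','side'):
    cs,_=cv2.findContours(ms(n),cv2.RETR_EXTERNAL,cv2.CHAIN_APPROX_NONE);m=np.zeros((1680,2240),np.uint8)
    big=cv2.resize(ms(n),(2240,1680),interpolation=cv2.INTER_LINEAR);M[n]=big
def g(q):
    e=0
    for n in M:
        P=proj(n,place(q,B));h=cv2.convexHull(((P+.5)*4-.5).round().astype(np.int32));m=np.zeros_like(M[n]);cv2.fillConvexPoly(m,h,1);e+=1-(m&M[n]).sum()/(m|M[n]).sum()
    return e
best=None
for yaw in np.arange(-1.5,1.6,.3):
    r=minimize(g,[400,-350,yaw],method='Nelder-Mead',options=dict(initial_simplex=[[400,-350,yaw],[430,-350,yaw],[400,-320,yaw],[400,-350,yaw+.2]]))
    if best is None or r.fun<best.fun:best=r
    print(r.x,r.fun)
E
```

```text
[ 5.57305029e+02  3.82532662e+01 -9.15945848e-02] 0.6764411541310437
[ 5.56998648e+02  3.84715828e+01 -9.36126412e-02] 0.4819381207390634
[ 5.57597887e+02  3.78354707e+01 -8.91270532e-02] 0.4435095624829855
[[[1.1, -0.9], [-0.2, -0.8], [-1.7, -0.5], [-0.2, 0.1], [-0.7, 0.8], [-0.9, 0.7], [-0.8, 0.5], [0.5, -0.1], [0.5, 0.1], [0.4, 0.0]], [[-1.4, -1.4], [-0.4, 1.0], [-0.2, -0.3], [0.5, -1.3], [-0.0, 0.2], [-0.5, -0.5], [-0.3, -0.4], [0.2, 0.4], [0.1, 0.4], [-0.1, 0.4]]]
[ 509.42678432 -332.52140934   -1.44193128] 0.3814669971725837
[ 509.3632178  -332.6698381    -1.45118777] 0.380449523694919
[ 509.98694078 -332.42115543   -1.44713691] 0.38147194797190676
[ 509.67378717 -332.7541791    -1.44314626] 0.3808817306842519
[ 5.09906449e+02 -3.33174546e+02 -3.97512720e-02] 0.09807586443446581
[ 5.08947401e+02 -3.33355798e+02 -3.94089680e-02] 0.0983276511940846
[ 5.09913856e+02 -3.33497086e+02 -4.88503193e-02] 0.09672177178922947
[ 5.09739996e+02 -3.33332014e+02 -3.43231191e-02] 0.0958156129507991
[ 5.10078677e+02 -3.32576753e+02 -4.17853344e-02] 0.1001439796603466
[ 5.10439761e+02 -3.32682613e+02 -2.40890626e-02] 0.10048459546857336Traceback (most recent call last):
  File "<stdin>", line 27, in <module>
    res = _minimize_neldermead(fun, x0, args, callback, bounds=bounds,
                               **options)
    fxr = func(xr)
    fx = function(np.copy(x), *(wrapper_args + args))
  File "<stdin>", line 23, in g
  File "h.py", line 5, in proj
    c=cams.calibration(n);Y=np.asarray(X)@c['R'].T+c['t'];return np.c_[c['fx']*Y[:,0]/Y[:,2]+c['cx'],c['fy']*Y[:,1]/Y[:,2]+c['cy']]
ValueError: time passes only in moves, steps and waits
```

>>> carry_out(steps=[0,0,0,0,0,-0.96,-1,0,0,0,0,0,-0.96,-1,0,0,0,0,0,-0.96,-1,0,0,0,0,0,-0.96,-1,-2.57,-2.6,0.4,0,0,0,-1,-2.57,-2.6,0.4,0,0,0,-1,-2.57,-2.6,0.4,0,0,0,-1,-2.57,-2.6,0.4,0,0,0,-1,-2.57,-2.6,0.4,0,0,0,-1,-2.57,-2.6,0.4,0,0,0,-1,-2.57,-2.6,0.4,0,0,0,-1,-2.57,-2.6,0.4,0,0,0,-1,-2.57,-2.6,0.4,0,0,0,-1,-2.57,-2.6,0.4,0,0,0,-1,-2.57,-2.6,0.4,0,0,0,-1,-2.57,-2.6,0.4,0,0,0,-1])

```text
time_s: 1.48
eef_pos: [496.7, 137.3, 155.7]
ee_rot: [-0.0, 0.046, 0.999, 0.0]
force: [0.4, 0.6, -0.4]
grip_width: 0.002
```

```bash
cat >> h.py <<'E'
G=np.array([557.3,38.3,-.0916])
def delta(x,y,z):
    s=readout.sense();q=s['ee_rot'];R=Ro.from_quat([q[1],q[2],q[3],q[0]]).as_matrix()
    t=place(G,[(x,y,z)])[0];d=R.T@(t-s['eef_pos'])
    own=np.array([[np.cos(G[2]),np.sin(G[2])],[-np.sin(G[2]),np.cos(G[2])]])@(s['eef_pos'][:2]-G[:2])
    ang=np.degrees(np.arctan2(R[1,0],R[0,0]))-(180+np.degrees(G[2]))
    print('t',s['time_s'],'eef',s['eef_pos'].round(1),'own',own.round(1),'delta cm',(d/10).round(2),'yawerr',((ang+180)%360-180).round(2),'tilt',np.degrees(np.arccos(-R[2,2])).round(2),'F',s['force'].round(1),'g',round(s['grip_width'],3))
def shot(n,f,s=1):
    im=cams.capture(n)[:,:,::-1];cv2.imwrite('pics/'+f,im)
E
python3 -c "
from h import *
delta(-70,95,100);shot('wrist','w1.png');shot('scene','s1.png')"
```

```text
t 1.4833 eef [496.7 137.3 155.7] own [-69.4  93. ] delta cm [0.05 0.2  5.57] yawerr -0.02 tilt 0.02 F [ 0.4  0.6 -0.4] g 0.002
```

View pics/w1.png

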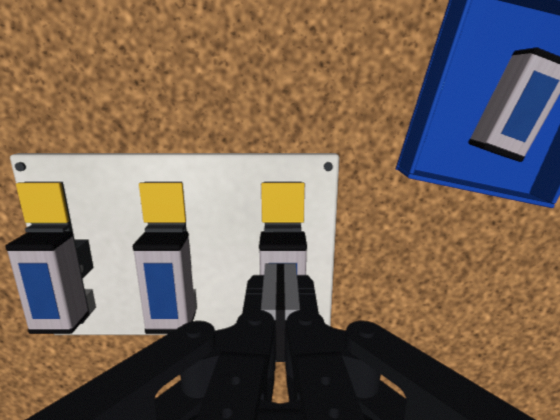

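Run:
```python
from h import *
s=readout.sense();q=s['ee_rot'];R=Ro.from_quat([q[1],q[2],q[3],q[0]]).as_matrix();c=cams.calibration('wrist')
T=c['T_tool_cam'];im=cv2.imread('pics/w1.png');h=cv2.cvtColor(im,cv2.COLOR_BGR2HSV)
def world(u,v,z):
    d=R@(T[:3,:3]@[(u-c['cx'])/c['fx'],(v-c['cy'])/c['fy'],1]);o=s['eef_pos']+R@T[:3,3];return o+d*(z-o[2])/d[2]
k,l,st,ce=cv2.connectedComponentsWithStats(cv2.inRange(h,(20,150,120),(32,255,255)))
for i in range(1,k):
    if st[i,4]>300: print(ce[i],world(*ce[i],55),st[i])
print(place(G,[(-64,y,55) for y in(95,0,-95)]))
for u,v,y in((20,167,1),(328,167,1)):print(world(u,v,12))
```

```text
[ 41.39606254 202.3566879 ] [485.27166203 -52.02782511  55.        ] [  16  183   51   40 1727]
[162.402019   202.33135392] [494.32757242  42.64020163  55.        ] [ 139  183   47   40 1684]
[282.5        202.40789474] [503.38818979 136.47650943  55.        ] [ 262  183   42   40 1672]
[[502.25814623 138.7559323   55.        ]
 [493.56831024  44.1542053   55.        ]
 [484.87847424 -50.44752169  55.        ]]
[462.60075077 -91.82723343  12.        ]
[488.54881916 178.30650476  12.        ]
```

>>> carry_out(steps=[0.05,0.05,3.5,0,0,0,-1,0,0,3.5,0,0,0,-1,0,0,2.3,0,0,0,-1,0,0,0.7,0,0,0,-1,0,0,0.7,0,0,0,-1,0,0,0.5,0,0,0,-1,0,0,0.3,0,0,0,-1])

```text
time_s: 2.17
eef_pos: [496.0, 139.7, 41.6]
ee_rot: [0.001, 0.046, 0.999, 0.0]
force: [0.7, -0.4, 0.4]
grip_width: -0.001
```

```bash
sed -i 's/^G=.*/G=np.array([557.8,37.3,-.094])/' h.py; python3 -c "
from h import *
delta(-70,95,36);shot('side','si2.png')"
```

```text
t 2.1667 eef [496.  139.7  41.6] own [-71.1  96.2] delta cm [-0.11 -0.12  0.56] yawerr 0.15 tilt 0.09 F [ 0.7 -0.4  0.4] g -0.001
```

View pics/si2.png

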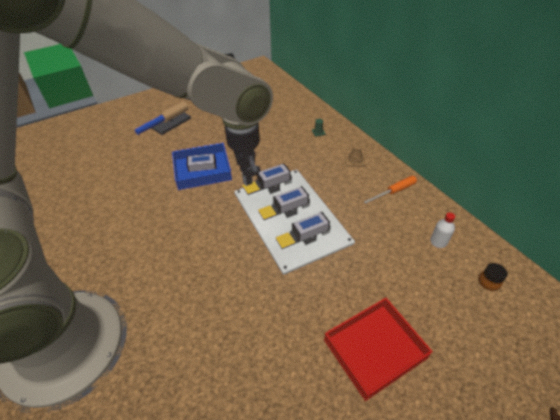

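>>> carry_out(steps=[0,0,0.2,0,0,0,-1,0,0,0.2,0,0,0,-1,0,0,0,0,0,0,-1])

```text
time_s: 2.47
eef_pos: [495.5, 139.6, 37.2]
ee_rot: [0.0, 0.046, 0.999, 0.0]
force: [-0.7, 0.2, -0.1]
grip_width: -0.002
```

```bash
python3 -c "
from h import *
delta(-70,95,36);shot('side','si3.png')
im=cv2.imread('pics/si3.png')[130:270,180:370];cv2.imwrite('pics/si3z.png',cv2.resize(im,None,fx=4,fy=4))"
```

```text
t 2.4667 eef [495.5 139.6  37.2] own [-71.6  96. ] delta cm [-0.16 -0.1   0.12] yawerr 0.13 tilt 0.03 F [-0.7  0.2 -0.1] g -0.002
```

View pics/si3z.png

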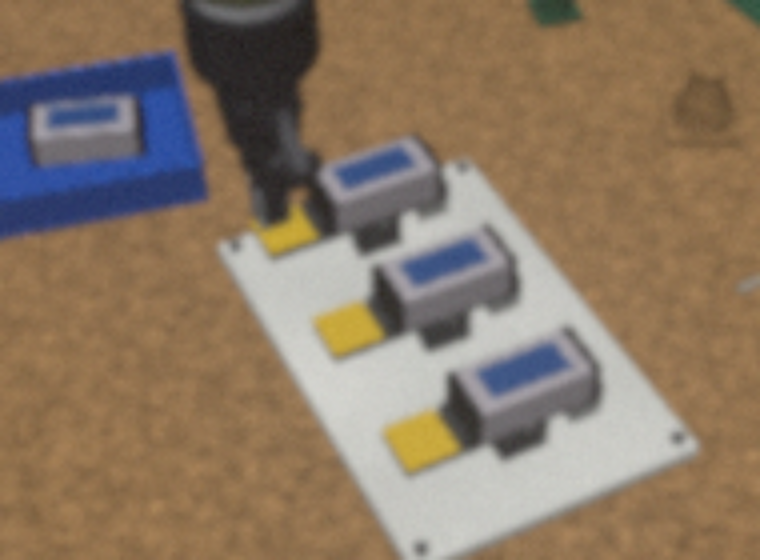

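```bash
python3 -c "
from h import *
shot('scene','s3.png');shot('wrist','w3.png')
im=cv2.imread('pics/s3.png')[140:310,190:390];cv2.imwrite('pics/s3z.png',cv2.resize(im,None,fx=3.5,fy=3.5))"
```

```text
(no output)
```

View pics/s3z.png

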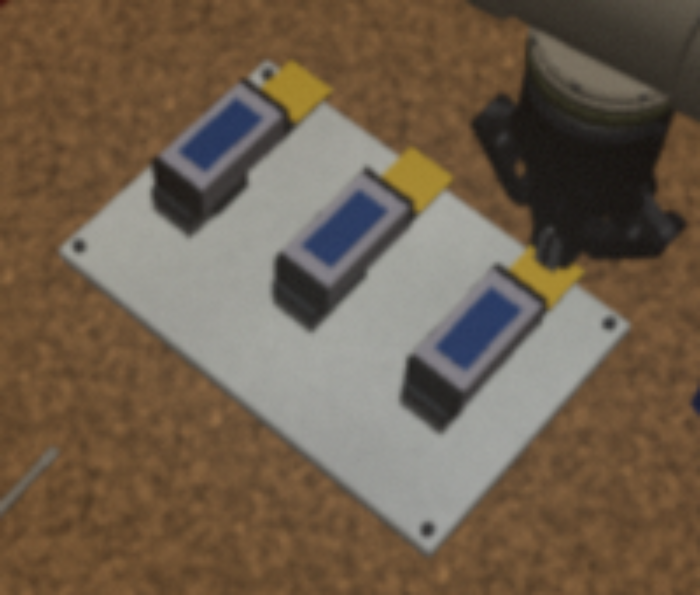

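View pics/w3.png

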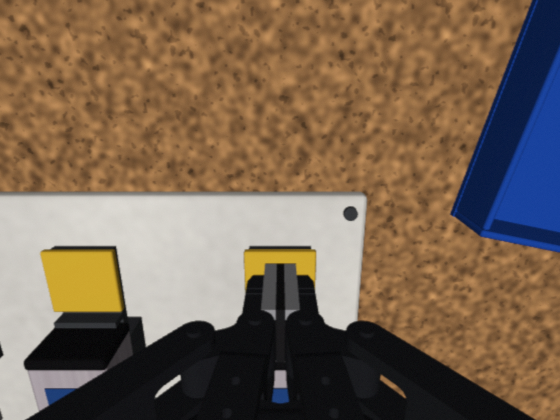

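Run:
```python
from h import *
c=cams.calibration('wrist');T=np.linalg.inv(c['T_tool_cam'])
for x in(11,-11):
  for z in(0,-13,-20):
    p=T[:3,:3]@[x,0,z]+T[:3,3];print(x,z,c['fx']*p[0]/p[2]+c['cx'],c['fy']*p[1]/p[2]+c['cy'])
im=cv2.imread('pics/w3.png');h=cv2.cvtColor(im,cv2.COLOR_BGR2HSV);m=cv2.inRange(h,(20,150,100),(32,255,255))
for r in range(244,314,4):
    x=np.flatnonzero(m[r]);print(r,[(g[0],g[-1]) for g in np.split(x,np.flatnonzero(np.diff(x)>20)+1) if len(g)])
# predicted pad corners at angles
s=readout.sense();q=s['ee_rot'];R=Ro.from_quat([q[1],q[2],q[3],q[0]]).as_matrix()
for a in(0,.1,.2,.3):
    L=[]
    for x in(-80.5,-47.5):
        for y in(78,112):L.append((x*np.cos(a)-10*np.sin(a),y,45+10*np.cos(a)+x*np.sin(a)))
    P=(place(G,L)-s['eef_pos'])@R;P=P@T[:3,:3].T+T[:3,3];print(a,np.c_[c['fx']*P[:,0]/P[:,2]+c['cx'],c['fy']*P[:,1]/P[:,2]+c['cy']].round(0).tolist())
```

```text
11 0 280.31357863560464 232.77969775340858
11 -13 280.31741090096597 243.4509918277074
11 -20 280.31971073966224 249.85510342697168
-11 0 280.28808671900657 271.2282745317575
-11 -13 280.2900145696923 284.1164174433924
-11 -20 280.29116660254164 291.8180325688483
244 []
248 []
252 [(np.int64(41), np.int64(112)), (np.int64(245), np.int64(315))]
256 [(np.int64(41), np.int64(113)), (np.int64(245), np.int64(315))]
260 [(np.int64(42), np.int64(113)), (np.int64(245), np.int64(315))]
264 [(np.int64(43), np.int64(114)), (np.int64(245), np.int64(264)), (np.int64(296), np.int64(315))]
268 [(np.int64(44), np.int64(115)), (np.int64(245), np.int64(264)), (np.int64(296), np.int64(314))]
272 [(np.int64(45), np.int64(115)), (np.int64(245), np.int64(263)), (np.int64(297), np.int64(314))]
276 [(np.int64(46), np.int64(116)), (np.int64(245), np.int64(251)), (np.int64(309), np.int64(314))]
280 [(np.int64(47), np.int64(117)), (np.int64(245), np.int64(247)), (np.int64(313), np.int64(314))]
284 [(np.int64(48), np.int64(117)), (np.int64(246), np.int64(246)), (np.int64(314), np.int64(314))]
288 [(np.int64(49), np.int64(118))]
292 [(np.int64(50), np.int64(119))]
296 [(np.int64(51), np.int64(119))]
300 [(np.int64(52), np.int64(120))]
304 [(np.int64(53), np.int64(121))]
308 [(np.int64(54), np.int64(121))]
312 []
0 [[242.0, 252.0], [315.0, 252.0], [244.0, 312.0], [313.0, 312.0]]
0.1 [[243.0, 243.0], [314.0, 243.0], [245.0, 305.0], [312.0, 305.0]]
0.2 [[245.0, 237.0], [312.0, 237.0], [246.0, 299.0], [311.0, 300.0]]
0.3 [[246.0, 233.0], [311.0, 233.0], [246.0, 295.0], [310.0, 295.0]]
```

Run:
```python
from h import *
s=readout.sense();e=s['eef_pos'];print(s['time_s'])
for z in(0,10,18,25):
    for n in('scene','side'):print(z,n,proj(n,[e+[0,0,z]]).round(1),end=' ')
    print()
im=cv2.imread('pics/s3.png')[190:240,320:380];a=cv2.resize(im,None,fx=8,fy=8,interpolation=cv2.INTER_CUBIC)
im=cv2.imread('pics/si3.png')[160:200,230:280];b=cv2.resize(im,(400,320),interpolation=cv2.INTER_CUBIC);b=cv2.copyMakeBorder(b,0,80,0,0,0)
a=a[:400,:400];cv2.imwrite('pics/z4.png',np.hstack([a,b]))
```

```text
2.6167
0 scene [[346.1 219.7]] 0 side [[248.6 192.6]] 
10 scene [[346.7 217.3]] 10 side [[248.3 189.8]] 
18 scene [[347.3 215.4]] 18 side [[248.1 187.5]] 
25 scene [[347.8 213.7]] 25 side [[247.8 185.5]]
```

View pics/z4.png

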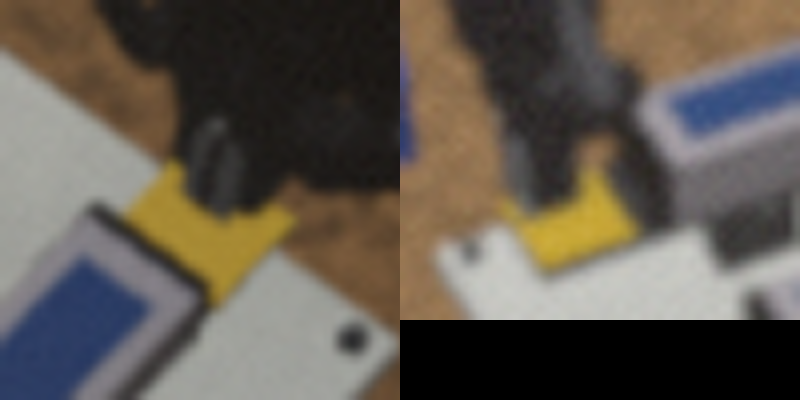

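>>> carry_out(steps=[0,0,0.3,0,0,0,-1,0,0,0.3,0,0,0,-1,0,0,0,0,0,0,-1])

```text
time_s: 2.87
eef_pos: [495.0, 139.5, 30.3]
ee_rot: [-0.001, 0.046, 0.999, -0.0]
force: [-0.3, -0.7, 0.1]
grip_width: -0.001
```

Run:
```python
from h import *
delta(-70,95,36);shot('wrist','w5.png');shot('side','si5.png')
im=cv2.imread('pics/w5.png')[200:420,0:400];im2=cv2.imread('pics/si5.png')[155:205,230:300]
cv2.imwrite('pics/z5.png',np.hstack([im,cv2.resize(im2,(308,220))]))
```

```text
t 2.8667 eef [495.  139.5  30.3] own [-72.1  95.8] delta cm [-0.21 -0.08 -0.57] yawerr 0.13 tilt 0.06 F [-0.3 -0.7  0.1] g -0.001
```

View pics/z5.png

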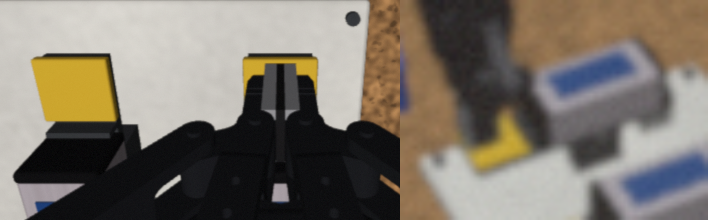

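>>> carry_out(steps=[0,0,0.25,0,0,0,-1,0,0,0.25,0,0,0,-1,0,0,0,0,0,0,-1])

```text
time_s: 3.22
eef_pos: [495.2, 139.5, 25.5]
ee_rot: [-0.0, 0.046, 0.999, -0.0]
force: [-0.6, 0.0, 0.1]
grip_width: 0.002
```

Run:
```python
from h import *
delta(-70,95,36);shot('wrist','w6.png');shot('side','si6.png')
im=cv2.imread('pics/w6.png')[200:420,0:400];im2=cv2.imread('pics/si6.png')[155:205,230:300]
cv2.imwrite('pics/z6.png',np.hstack([im,cv2.resize(im2,(308,220))]))
```

```text
t 3.2167 eef [495.2 139.5  25.5] own [-71.9  95.9] delta cm [-0.19 -0.09 -1.05] yawerr 0.13 tilt 0.04 F [-0.6  0.   0.1] g 0.002
```

View pics/z6.png

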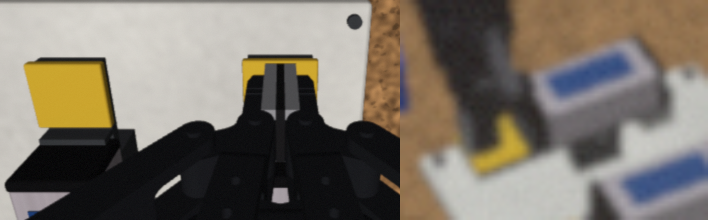

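>>> carry_out(steps=[0,0,0.25,0,0,0,-1,0,0,0.25,0,0,0,-1,0,0,0.2,0,0,0,-1,0,0,0,0,0,0,-1])

```text
time_s: 3.65
eef_pos: [495.2, 139.5, 18.5]
ee_rot: [-0.0, 0.046, 0.999, -0.0]
force: [0.3, -0.3, -0.1]
grip_width: 0.002
```

Run:
```python
from h import *
delta(-70,95,36);shot('wrist','w7.png');shot('side','si7.png')
im=cv2.imread('pics/w7.png')[200:420,0:400];im2=cv2.imread('pics/si7.png')[155:205,230:300]
cv2.imwrite('pics/z7.png',np.hstack([im,cv2.resize(im2,(308,220))]))
h=cv2.cvtColor(cv2.imread('pics/w7.png'),cv2.COLOR_BGR2HSV);m=cv2.inRange(h,(20,150,100),(32,255,255))
for r in range(244,290,4):
    x=np.flatnonzero(m[r]);print(r,[(g[0],g[-1]) for g in np.split(x,np.flatnonzero(np.diff(x)>20)+1) if len(g)])
```

```text
t 3.65 eef [495.2 139.5  18.5] own [-71.9  95.9] delta cm [-0.19 -0.09 -1.75] yawerr 0.13 tilt 0.04 F [ 0.3 -0.3 -0.1] g 0.002
244 []
248 []
252 []
256 []
260 [(np.int64(243), np.int64(316))]
264 [(np.int64(243), np.int64(264)), (np.int64(296), np.int64(316))]
268 [(np.int64(243), np.int64(264)), (np.int64(296), np.int64(316))]
272 [(np.int64(14), np.int64(92)), (np.int64(243), np.int64(263)), (np.int64(297), np.int64(316))]
276 [(np.int64(13), np.int64(93)), (np.int64(243), np.int64(251)), (np.int64(309), np.int64(316))]
280 [(np.int64(14), np.int64(94)), (np.int64(243), np.int64(247)), (np.int64(313), np.int64(316))]
284 [(np.int64(16), np.int64(95)), (np.int64(244), np.int64(246)), (np.int64(314), np.int64(316))]
288 [(np.int64(17), np.int64(95)), (np.int64(244), np.int64(246)), (np.int64(314), np.int64(316))]
```

View pics/z7.png

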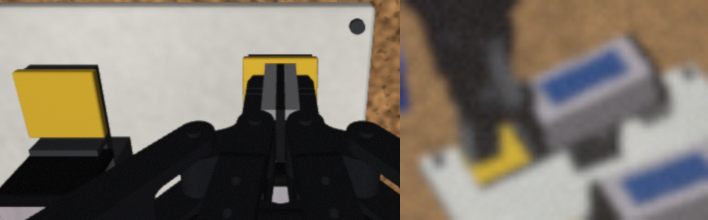

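>>> carry_out(steps=[0,0,0.25,0,0,0,-1,0,0,0.25,0,0,0,-1,0,0,0,0,0,0,-1])

```text
time_s: 4.0
eef_pos: [495.1, 139.5, 13.5]
ee_rot: [-0.0, 0.046, 0.999, -0.0]
force: [0.0, 0.3, -1.1]
grip_width: 0.001
```

>>> carry_out(steps=[0,0,0.15,0,0,0,-1,0,0,0,0,0,0,-1])

```text
time_s: 4.17
eef_pos: [495.3, 139.5, 12.2]
ee_rot: [-0.0, 0.046, 0.999, -0.0]
force: [-0.9, -0.6, 0.1]
grip_width: -0.001
```

>>> carry_out(steps=[0,0,0.15,0,0,0,-1,0,0,0,0,0,0,-1])

```text
time_s: 4.33
eef_pos: [495.3, 139.5, 10.8]
ee_rot: [-0.0, 0.046, 0.999, -0.0]
force: [-0.3, -0.2, 0.0]
grip_width: -0.005
```

Run:
```python
from h import *
delta(-70,95,36);shot('wrist','w8.png');shot('side','si8.png')
im=cv2.imread('pics/w8.png')[200:420,0:400];im2=cv2.imread('pics/si8.png')[155:205,230:300]
cv2.imwrite('pics/z8.png',np.hstack([im,cv2.resize(im2,(308,220))]))
h=cv2.cvtColor(cv2.imread('pics/w8.png'),cv2.COLOR_BGR2HSV);m=cv2.inRange(h,(20,150,100),(32,255,255))
for r in range(250,300,4):
    x=np.flatnonzero(m[r]);print(r,[(g[0],g[-1]) for g in np.split(x,np.flatnonzero(np.diff(x)>20)+1) if len(g)])
```

```text
t 4.3333 eef [495.3 139.5  10.8] own [-71.8  95.9] delta cm [-0.18 -0.09 -2.52] yawerr 0.13 tilt 0.02 F [-0.3 -0.2  0. ] g -0.005
250 []
254 []
258 [(np.int64(244), np.int64(315))]
262 [(np.int64(244), np.int64(315))]
266 [(np.int64(244), np.int64(264)), (np.int64(296), np.int64(315))]
270 [(np.int64(244), np.int64(263)), (np.int64(296), np.int64(315))]
274 [(np.int64(244), np.int64(263)), (np.int64(297), np.int64(315))]
278 [(np.int64(244), np.int64(249)), (np.int64(310), np.int64(315))]
282 [(np.int64(0), np.int64(83)), (np.int64(244), np.int64(247)), (np.int64(313), np.int64(315))]
286 [(np.int64(0), np.int64(83)), (np.int64(244), np.int64(246)), (np.int64(314), np.int64(315))]
290 [(np.int64(1), np.int64(84)), (np.int64(244), np.int64(245)), (np.int64(315), np.int64(315))]
294 [(np.int64(2), np.int64(85)), (np.int64(244), np.int64(245))]
298 [(np.int64(3), np.int64(86))]
```

View pics/z8.png

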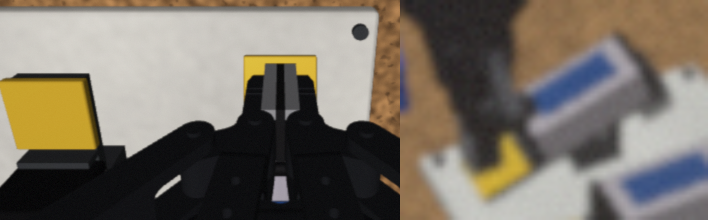

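>>> carry_out(steps=[0,0,0.12,0,0,0,-1,0,0,0,0,0,0,-1])

```text
time_s: 4.6
eef_pos: [495.4, 139.5, 9.6]
ee_rot: [-0.0, 0.046, 0.999, -0.0]
force: [-0.8, -0.4, 0.6]
grip_width: -0.002
```

>>> carry_out(steps=[0,0,0.12,0,0,0,-1,0,0,0,0,0,0,-1])

```text
time_s: 4.77
eef_pos: [495.5, 139.5, 8.6]
ee_rot: [0.0, 0.046, 0.999, 0.0]
force: [0.2, 0.3, 1.5]
grip_width: -0.002
```

>>> carry_out(steps=[0,0,0.12,0,0,0,-1,0,0,0,0,0,0,-1])

```text
time_s: 4.93
eef_pos: [495.7, 139.6, 8.0]
ee_rot: [0.0, 0.046, 0.999, 0.0]
force: [-2.6, -0.7, 9.1]
grip_width: -0.001
```

>>> carry_out(steps=[0,0,0.12,0,0,0,-1,0,0,0,0,0,0,-1])

```text
time_s: 5.1
eef_pos: [495.8, 139.6, 7.6]
ee_rot: [0.001, 0.046, 0.999, -0.0]
force: [-5.9, -0.4, 17.3]
grip_width: -0.003
```

>>> carry_out(steps=[0,0,0,0,0,0,-1,0,0,0,0,0,0,-1,0,0,0,0,0,0,-1,0,0,0,0,0,0,-1,0,0,0,0,0,0,-1,0,0,0,0,0,0,-1,0,0,0,0,0,0,-1,0,0,0,0,0,0,-1,0,0,-1.0,0,0,0,-1,0,0,-2,0,0,0,-1,0,0,-2.5,0,0,0,-1])

```text
time_s: 6.02
eef_pos: [494.4, 139.4, 60.9]
ee_rot: [-0.002, 0.046, 0.999, -0.0]
force: [0.6, -0.2, 0.1]
grip_width: -0.001
```

>>> carry_out(steps=[0,0,0,0,0,0,-1,0,0,0,0,0,0,-1,0,0,0,0,0,0,-1,0,0,0,0,0,0,-1,0,0,0,0,0,0,-1,0,0,0,0,0,0,-1,0,0,0,0,0,0,-1,0,0,0,0,0,0,-1,0,0,0,0,0,0,-1,0,0,0,0,0,0,-1,0,0,0,0,0,0,-1,0,0,0,0,0,0,-1])

```text
time_s: 7.02
eef_pos: [495.4, 139.5, 61.2]
ee_rot: [0.0, 0.046, 0.999, 0.0]
force: [0.2, 0.3, -0.1]
grip_width: -0.0
```

Run:
```python
from h import *
delta(-72,95,36);shot('wrist','w9.png');shot('side','si9.png')
im=cv2.imread('pics/w9.png')[:,0:400];im2=cv2.imread('pics/si9.png')[155:255,230:350]
cv2.imwrite('pics/z9.png',np.hstack([im,cv2.resize(im2,(400,420))]))
h=cv2.cvtColor(cv2.imread('pics/w9.png'),cv2.COLOR_BGR2HSV);m=cv2.inRange(h,(20,150,100),(32,255,255))
for r in range(200,300,6):
    x=np.flatnonzero(m[r]);print(r,[(g[0],g[-1]) for g in np.split(x,np.flatnonzero(np.diff(x)>20)+1) if len(g)])
```

```text
t 7.0167 eef [495.4 139.5  61.2] own [-71.7  95.9] delta cm [ 0.03 -0.09  2.52] yawerr 0.13 tilt 0.0 F [ 0.2  0.3 -0.1] g -0.0
200 []
206 []
212 []
218 [(np.int64(253), np.int64(307))]
224 [(np.int64(252), np.int64(307))]
230 [(np.int64(101), np.int64(130)), (np.int64(252), np.int64(307))]
236 [(np.int64(70), np.int64(132)), (np.int64(252), np.int64(307))]
242 [(np.int64(71), np.int64(133)), (np.int64(252), np.int64(307))]
248 [(np.int64(72), np.int64(134)), (np.int64(252), np.int64(307))]
254 [(np.int64(74), np.int64(135)), (np.int64(252), np.int64(307))]
260 [(np.int64(75), np.int64(136)), (np.int64(252), np.int64(307))]
266 [(np.int64(76), np.int64(137)), (np.int64(252), np.int64(264)), (np.int64(296), np.int64(307))]
272 [(np.int64(77), np.int64(138)), (np.int64(256), np.int64(263)), (np.int64(298), np.int64(303))]
278 [(np.int64(79), np.int64(139))]
284 [(np.int64(80), np.int64(139))]
290 []
296 []
```

View pics/z9.png

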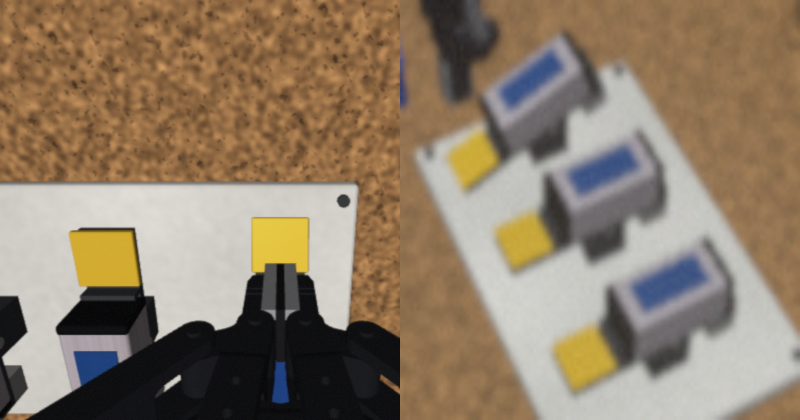

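>>> carry_out(steps=[0,-3.2,0,0,0,0,-1,0,-3.2,0,0,0,0,-1,0,-3.15,0,0,0,0,-1,0,0,0,0,0,0,-1,0,0,1.5,0,0,0,-1,0,0,1.2,0,0,0,-1,0,0,0.7,0,0,0,-1,0,0,0.6,0,0,0,-1,0,0,0.5,0,0,0,-1,0,0,0.4,0,0,0,-1,0,0,0.2,0,0,0,-1,0,0,0.2,0,0,0,-1,0,0,0.1,0,0,0,-1,0,0,0,0,0,0,-1])

```text
time_s: 8.28
eef_pos: [487.1, 44.5, 8.1]
ee_rot: [0.001, 0.046, 0.999, -0.0]
force: [-1.8, 0.7, 9.7]
grip_width: -0.001
```

Run:
```python
from h import *
delta(-72,0,8)
```

```text
t 8.2833 eef [487.1  44.5   8.1] own [-71.    0.5] delta cm [ 0.1  -0.05  0.01] yawerr 0.14 tilt 0.06 F [-1.8  0.7  9.7] g -0.001
```

Stop reached again (9.7 N at the same height). Hold, release, wait.

>>> carry_out(steps=[0,0,0.1,0,0,0,-1,0,0,0,0,0,0,-1,0,0,0,0,0,0,-1,0,0,0,0,0,0,-1,0,0,0,0,0,0,-1,0,0,0,0,0,0,-1,0,0,0,0,0,0,-1,0,0,0,0,0,0,-1,0,0,0,0,0,0,-1,0,0,0,0,0,0,-1])

```text
time_s: 9.12
eef_pos: [487.2, 44.5, 7.7]
ee_rot: [0.001, 0.046, 0.999, -0.0]
force: [-6.0, 1.1, 16.8]
grip_width: 0.002
```

>>> carry_out(steps=[0,0,-1,0,0,0,-1,0,0,-2,0,0,0,-1,0,0,-2.5,0,0,0,-1,0,0,0,0,0,0,-1,0,0,0,0,0,0,-1,0,0,0,0,0,0,-1,0,0,0,0,0,0,-1,0,0,0,0,0,0,-1,0,0,0,0,0,0,-1,0,0,0,0,0,0,-1,0,0,0,0,0,0,-1,0,0,0,0,0,0,-1,0,0,0,0,0,0,-1])

```text
time_s: 10.2
eef_pos: [486.7, 44.4, 61.1]
ee_rot: [-0.0, 0.046, 0.999, -0.0]
force: [0.1, 0.2, -0.7]
grip_width: 0.001
```

Run:
```python
from h import *
delta(-72,-95,60);shot('side','si10.png');shot('wrist','w10.png')
im=cv2.imread('pics/w10.png')[:,0:400];im2=cv2.imread('pics/si10.png')[155:255,230:350]
cv2.imwrite('pics/z10.png',np.hstack([im,cv2.resize(im2,(400,420))]))
```

```text
t 10.2 eef [486.7  44.4  61.1] own [-71.5   0.4] delta cm [ 0.07 -9.54  0.11] yawerr 0.13 tilt 0.01 F [ 0.1  0.2 -0.7] g 0.001
```

View pics/z10.png

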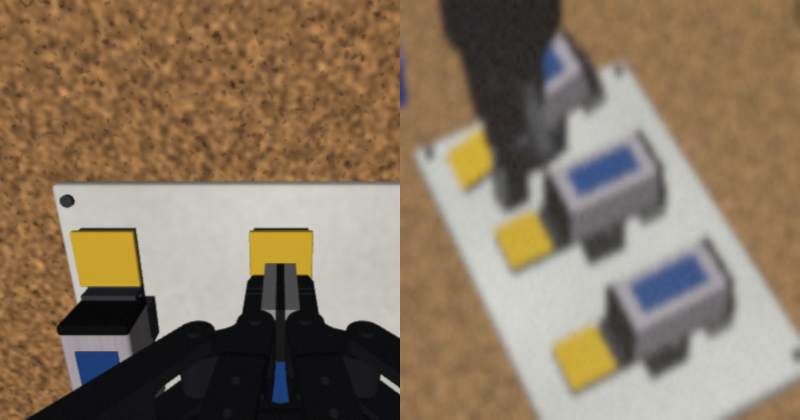

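Middle is level again (pad 63 px wide at row 230, matching the right one); left remains tipped. Now the right pad.

>>> carry_out(steps=[0,-3.2,0,0,0,0,-1,0.05,-3.2,0,0,0,0,-1,0,-3.15,0,0,0,0,-1,0,0,0,0,0,0,-1,0,0,1.5,0,0,0,-1,0,0,1.2,0,0,0,-1,0,0,0.7,0,0,0,-1,0,0,0.6,0,0,0,-1,0,0,0.5,0,0,0,-1,0,0,0.4,0,0,0,-1,0,0,0.2,0,0,0,-1,0,0,0.2,0,0,0,-1,0,0,0.1,0,0,0,-1,0,0,0,0,0,0,-1])

```text
time_s: 11.47
eef_pos: [477.8, -50.6, 7.9]
ee_rot: [0.0, 0.046, 0.999, -0.0]
force: [-2.5, 0.9, 9.1]
grip_width: 0.001
```

>>> carry_out(steps=[0,0,0.1,0,0,0,-1,0,0,0,0,0,0,-1,0,0,0,0,0,0,-1,0,0,0,0,0,0,-1,0,0,0,0,0,0,-1,0,0,0,0,0,0,-1,0,0,0,0,0,0,-1,0,0,0,0,0,0,-1,0,0,0,0,0,0,-1,0,0,0,0,0,0,-1])

```text
time_s: 12.3
eef_pos: [478.0, -50.7, 7.6]
ee_rot: [0.001, 0.046, 0.999, -0.0]
force: [-5.7, 1.1, 15.2]
grip_width: 0.002
```

>>> carry_out(steps=[0,0,-1,0,0,0,-1,0,0,-2,0,0,0,-1,0,0,-2.5,0,0,0,-1,0,0,-2,0,0,0,-1,0,0,-2,0,0,0,-1,0,0,0,0,0,0,0,0,0,0,0,0,0,0,0,0,0,0,0,0,0,0,0,0,0,0,0,0,0,0,0,0,0,0,0,0,0,0,0,0,0,0,0,0,0,0,0,0,0,0,0,0,0,0,0,0])

```text
time_s: 13.38
eef_pos: [477.4, -50.6, 101.0]
ee_rot: [-0.0, 0.046, 0.999, 0.0]
force: [-0.1, -0.2, -0.4]
grip_width: 0.499
```

Run:
```python
from h import *
delta(0,95,110);shot('side','si11.png');shot('wrist','w11.png');shot('scene','s11.png')
im2=cv2.imread('pics/si11.png')[155:255,230:350];im=cv2.imread('pics/s11.png')[150:270,230:360]
cv2.imwrite('pics/z11.png',np.hstack([cv2.resize(im,(390,360)),cv2.resize(im2,(400,360))]))
```

```text
t 13.3833 eef [477.4 -50.6 101. ] own [-71.8 -95.1] delta cm [-7.23 18.99 -0.91] yawerr 0.13 tilt 0.03 F [-0.1 -0.2 -0.4] g 0.499
```

View pics/z11.png

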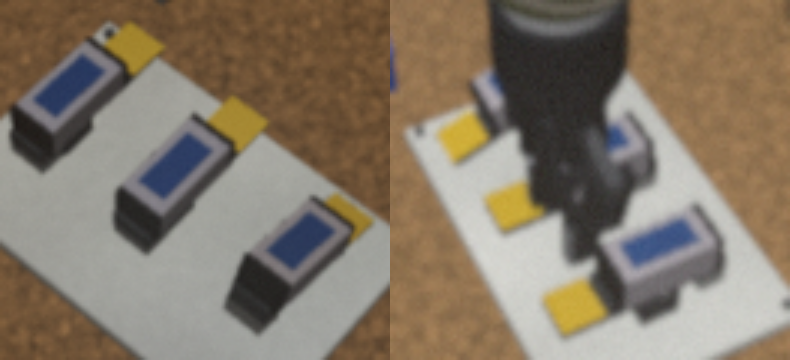

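View pics/w11.png

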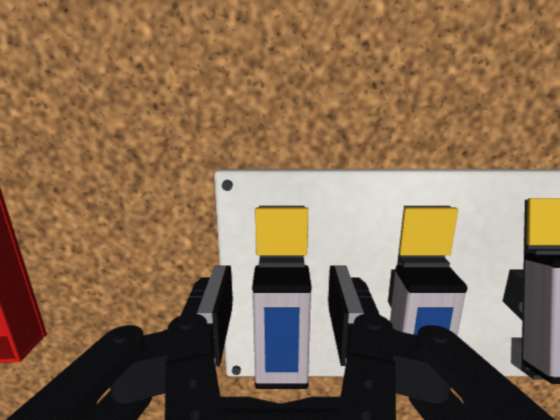

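>>> carry_out(steps=[-1,3.17,0,0,0,0,0.4,-1,3.17,0,0,0,0,0.6,-1,3.17,0,0,0,0,0.6,-1,3.17,0,0,0,0,0.6,-1,3.17,0,0,0,0,0.6,-1,3.17,0,0,0,0,0.6,0,0,0,0,-1.15,0,0.6,0,0,0,0,-1.15,0,0.6,0,0,0,0,-1.14,0,0.6,0,0,0,0,0,0,0.6])

```text
time_s: 14.37
eef_pos: [551.6, 134.0, 99.9]
ee_rot: [0.149, 0.044, 0.988, -0.007]
force: [-1.3, -0.5, -0.4]
grip_width: 0.8
```

Run:
```python
from h import *
delta(5.9,95,25.9);shot('wrist','w12.png');shot('side','si12.png')
im2=cv2.imread('pics/si12.png')[135:235,210:350];cv2.imwrite('pics/z12.png',np.hstack([cv2.resize(im2,(400,286))]))
```

```text
t 14.3667 eef [551.6 134.   99.9] own [-15.3  95.7] delta cm [ 0.16 -0.08  7.69] yawerr 0.23 tilt 17.18 F [-1.3 -0.5 -0.4] g 0.8
```

View pics/w12.png

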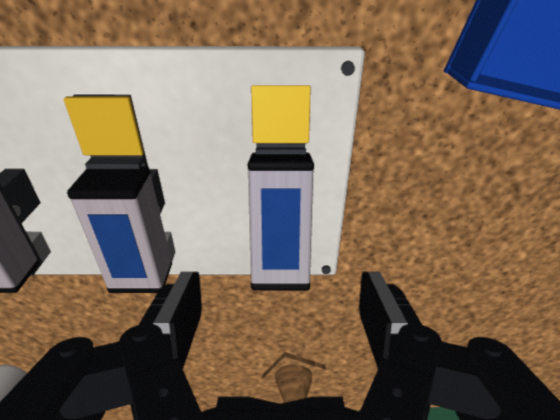

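View pics/z12.png

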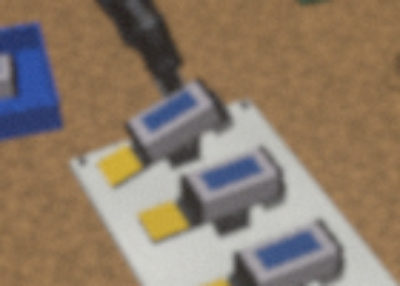

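>>> carry_out(steps=[0.16,0,2.0,0,0,0,0.6,0,0,2,0,0,0,0.6,0,0,1,0,0,0,0.6,0,0,0,0,0,0,0.6])

```text
time_s: 14.8
eef_pos: [567.9, 131.5, 51.0]
ee_rot: [0.147, 0.046, 0.988, -0.007]
force: [-0.5, -0.2, 1.0]
grip_width: 0.802
```

Run:
```python
from h import *
delta(5.9,95,25.9);shot('wrist','w13.png');shot('side','si13.png')
im2=cv2.imread('pics/si13.png')[135:235,210:350];cv2.imwrite('pics/z13.png',np.hstack([cv2.resize(im2,(560,400),interpolation=cv2.INTER_CUBIC)]))
```

```text
t 14.8 eef [567.9 131.5  51. ] own [ 1.2 94.8] delta cm [0.28 0.02 2.54] yawerr 0.09 tilt 16.96 F [-0.5 -0.2  1. ] g 0.802
```

View pics/w13.png

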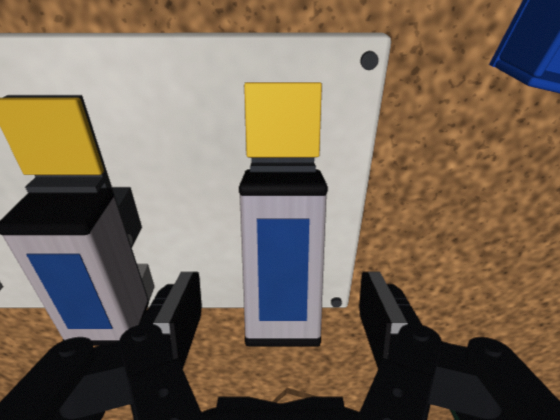

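View pics/z13.png

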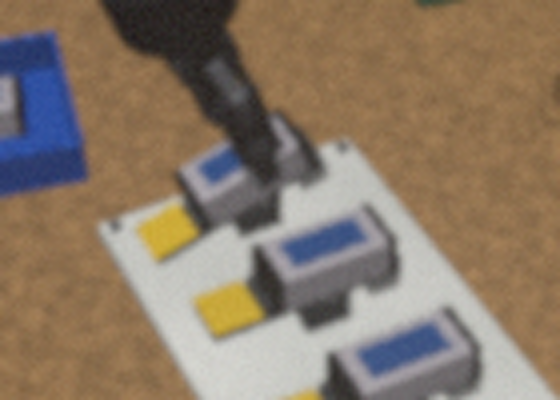

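>>> carry_out(steps=[0.2,0,0.9,0,0,0,0.6,0.2,0,0.9,0,0,0,0.6,0,0,0.7,0,0,0,0.6,0,0,0,0,0,0,0.6])

```text
time_s: 15.23
eef_pos: [570.8, 131.6, 26.3]
ee_rot: [0.148, 0.045, 0.988, -0.007]
force: [-0.5, -0.4, 0.0]
grip_width: 0.8
```

Run:
```python
from h import *
delta(5.9,95,25.9);shot('wrist','w14.png');shot('side','si14.png')
im2=cv2.imread('pics/si14.png')[135:235,210:350];cv2.imwrite('pics/z14.png',np.hstack([cv2.resize(im2,(560,400),interpolation=cv2.INTER_CUBIC)]))
```

```text
t 15.2333 eef [570.8 131.6  26.3] own [ 4.1 95.1] delta cm [-0.16 -0.01  0.09] yawerr 0.14 tilt 17.07 F [-0.5 -0.4  0. ] g 0.8
```

View pics/w14.png

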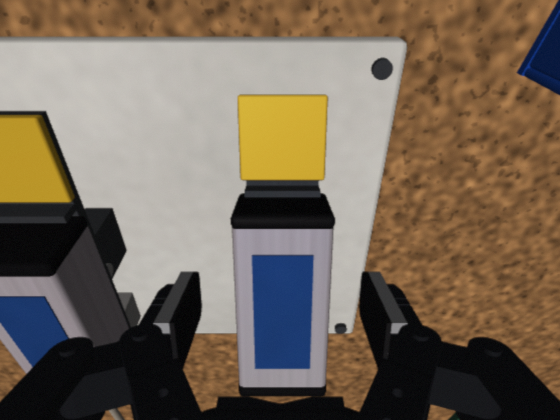

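View pics/z14.png

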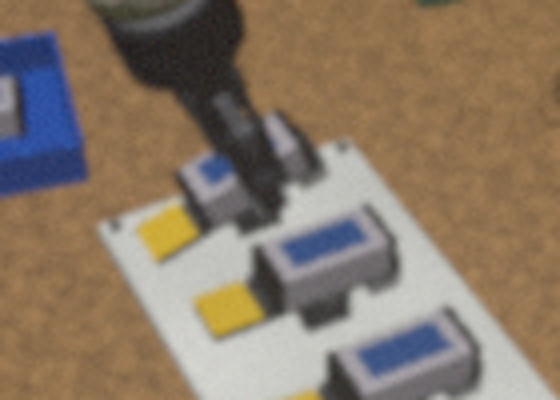

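Run:
```python
from h import *
s=readout.sense();q=s['ee_rot'];R=Ro.from_quat([q[1],q[2],q[3],q[0]]).as_matrix()
c=cams.calibration('wrist');T=np.linalg.inv(c['T_tool_cam'])
for k in(20,25,30,35,40,45):
    L=[(x,y,-k) for x in(-11,11) for y in(-34,-45)]
    print(k,proj('side',s['eef_pos']+np.array(L)@R.T).round(1).tolist(), end=' W ')
    P=np.array([(11,34,-k),(-11,34,-k)])@T[:3,:3].T+T[:3,3];print(np.c_[c['fx']*P[:,0]/P[:,2]+c['cx'],c['fy']*P[:,1]/P[:,2]+c['cy']].round(0).tolist())
```

```text
20 [[282.9, 187.3], [284.9, 190.0], [275.5, 191.8], [277.5, 194.5]] W [[355.0, 250.0], [352.0, 292.0]]
25 [[282.4, 186.1], [284.3, 188.8], [275.0, 190.6], [276.9, 193.3]] W [[357.0, 255.0], [354.0, 298.0]]
30 [[281.8, 184.9], [283.8, 187.6], [274.4, 189.4], [276.3, 192.2]] W [[359.0, 260.0], [356.0, 304.0]]
35 [[281.3, 183.7], [283.3, 186.4], [273.8, 188.3], [275.7, 191.0]] W [[362.0, 266.0], [358.0, 311.0]]
40 [[280.7, 182.5], [282.7, 185.2], [273.2, 187.1], [275.1, 189.8]] W [[365.0, 272.0], [361.0, 318.0]]
45 [[280.2, 181.3], [282.1, 184.0], [272.6, 185.9], [274.6, 188.6]] W [[367.0, 278.0], [363.0, 325.0]]
```

>>> carry_out(steps=[0,0,0,0,0,0,-0.3,0,0,0,0,0,0,-0.3,0,0,0,0,0,0,-0.6,0,0,0,0,0,0,-0.6,0,0,0,0,0,0,-0.6,0,0,0,0,0,0,-0.6], grip_force=45)

```text
time_s: 15.83
eef_pos: [571.5, 131.8, 28.5]
ee_rot: [0.15, 0.045, 0.988, -0.007]
force: [-3.6, 0.8, 5.7]
grip_width: 0.41
```

Run:
```python
from h import *
delta(5.9,95,25.9);shot('wrist','w15.png')
```

```text
t 15.8333 eef [571.5 131.8  28.5] own [ 4.8 95.4] delta cm [-0.03 -0.04  0.28] yawerr 0.14 tilt 17.24 F [-3.6  0.8  5.7] g 0.41
```

View pics/w15.png

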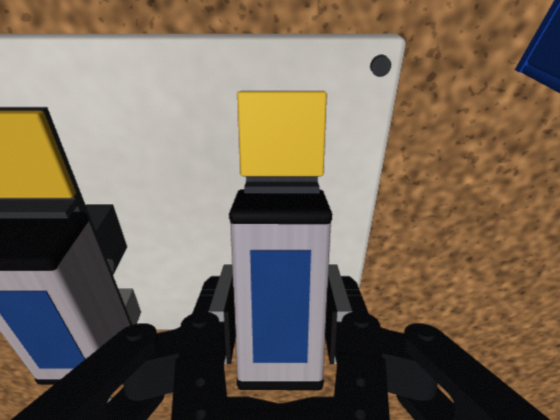

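>>> carry_out(steps=[0,0,-0.4,0,0,0,-0.6,0,0,-0.8,0,0,0,-0.6,0,0,-1.5,0,0,0,-0.6,0,0,-2.5,0,0,0,-0.6,0,0,-2.5,0,0,0,-0.6,0,0,-2.5,0,0,0,-0.6,0,0,0,0,0.7,0,-0.6,0,0,0,0,0.7,0,-0.6,0,0,0,0,0.7,0,-0.6,0,0,0,0,0.7,0,-0.6,0,0,0,0,0.64,0,-0.6,0,0,0,0,0,0,-0.6])

```text
time_s: 16.88
eef_pos: [542.1, 134.1, 124.8]
ee_rot: [-0.001, 0.046, 0.999, 0.0]
force: [1.1, -0.3, -3.5]
grip_width: 0.41
```

Run:
```python
from h import *
delta(0,95,130);shot('wrist','w16.png');shot('side','si16.png')
s=readout.sense();q=s['ee_rot'];R=Ro.from_quat([q[1],q[2],q[3],q[0]]).as_matrix();print(R.T@(np.array([510,-333,130])-s['eef_pos'])/10)
im2=cv2.imread('pics/si16.png')[100:300,210:450];cv2.imwrite('pics/z16.png',np.hstack([cv2.resize(im2,(480,400),interpolation=cv2.INTER_CUBIC)]))
```

```text
t 16.8833 eef [542.1 134.1 124.8] own [-24.7  94.9] delta cm [-2.47  0.01 -0.52] yawerr 0.09 tilt 0.12 F [ 1.1 -0.3 -3.5] g 0.41
[ -1.18432007 -46.83242064  -0.52041139]
```

View pics/w16.png

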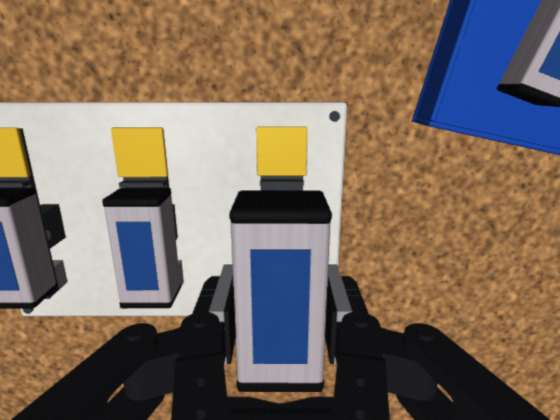

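View pics/z16.png

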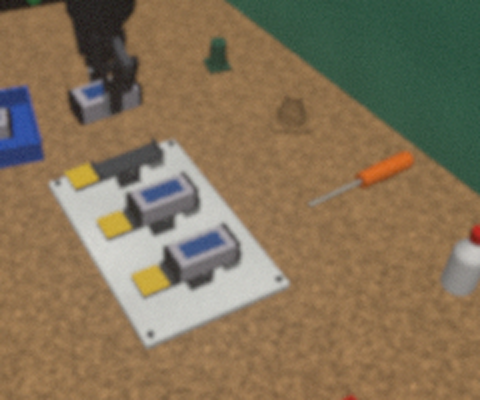

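>>> carry_out(steps=[-0.1,-1.7,0,0,0,0,-0.6,-0.1,-3.2,0,0,0,0,-0.6,-0.1,-3.2,0,0,0,0,-0.6,-0.1,-3.2,0,0,0,0,-0.6,-0.1,-3.2,0,0,0,0,-0.6,-0.1,-3.2,0,0,0,0,-0.6,-0.1,-3.2,0,0,0,0,-0.6,-0.1,-3.2,0,0,0,0,-0.6,-0.1,-3.2,0,0,0,0,-0.6,-0.1,-3.2,0,0,0,0,-0.6,-0.1,-3.2,0,0,0,0,-0.6,-0.1,-3.2,0,0,0,0,-0.6,0,-3.2,0,0,0,0,-0.6,0,-3.2,0,0,0,0,-0.6,0,-3.2,0,0,0,0,-0.6,0,0,0,0,0,0,-0.6,0,0,0,0,0,0,-0.6])

```text
time_s: 18.4
eef_pos: [509.9, -330.4, 124.9]
ee_rot: [0.0, 0.047, 0.999, -0.0]
force: [1.5, -0.0, -2.2]
grip_width: 0.412
```

Run:
```python
from h import *
delta(0,95,130);shot('wrist','w17.png');shot('side','si17.png')
s=readout.sense();q=s['ee_rot'];R=Ro.from_quat([q[1],q[2],q[3],q[0]]).as_matrix();print(R.T@(np.array([510,-333,-20])-s['eef_pos'])/10)
im2=cv2.imread('pics/si17.png')[200:420,280:520];cv2.imwrite('pics/z17.png',np.hstack([cv2.resize(im2,(480,440),interpolation=cv2.INTER_CUBIC)]))
```

```text
t 18.4 eef [ 509.9 -330.4  124.9] own [ -13.2 -370.5] delta cm [-1.33 46.55 -0.52] yawerr 0.02 tilt 0.02 F [ 1.5 -0.  -2.2] g 0.412
[ 0.01645919 -0.44620765 14.52381838]
```

View pics/w17.png

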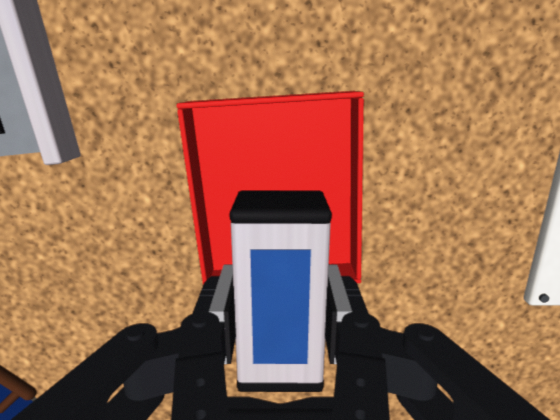

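View pics/z17.png

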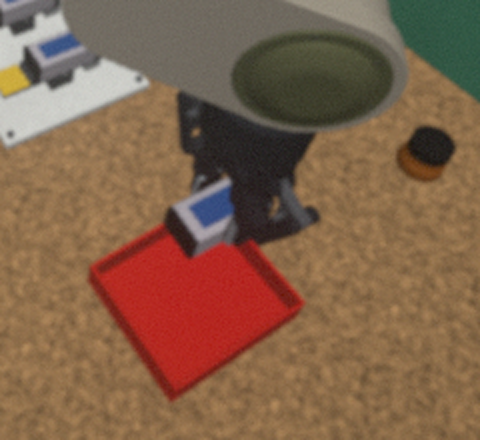

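>>> carry_out(steps=[0,-0.3,1.5,0,0,0,-0.6,0,0,3,0,0,0,-0.6,0,0,3,0,0,0,-0.6,0,0,2.5,0,0,0,-0.6,0,0,2,0,0,0,-0.6,0,0,1,0,0,0,-0.6,0,0,0.5,0,0,0,-0.6,0,0,0,0,0,0,-0.6])

```text
time_s: 19.17
eef_pos: [510.6, -331.9, -9.8]
ee_rot: [-0.0, 0.045, 0.999, 0.0]
force: [0.2, 0.2, -1.0]
grip_width: 0.411
```

>>> carry_out(steps=[0,0,0.2,0,0,0,-0.6,0,0,0.1,0,0,0,-0.6,0,0,0,0,0,0,-0.6])

```text
time_s: 19.42
eef_pos: [510.8, -332.9, -11.8]
ee_rot: [0.001, 0.046, 0.999, -0.0]
force: [-0.1, 0.1, -1.9]
grip_width: 0.411
```

>>> carry_out(steps=[0,0,0.15,0,0,0,-0.6,0,0,0.05,0,0,0,-0.6,0,0,0,0,0,0,-0.6])

```text
time_s: 19.67
eef_pos: [510.4, -332.7, -14.6]
ee_rot: [0.0, 0.046, 0.999, -0.0]
force: [0.1, -0.1, -2.9]
grip_width: 0.412
```

>>> carry_out(steps=[0,0,0.15,0,0,0,-0.6,0,0,0,0,0,0,-0.6])

```text
time_s: 19.83
eef_pos: [510.3, -332.6, -16.4]
ee_rot: [-0.0, 0.046, 0.999, 0.0]
force: [-1.0, -0.7, -2.7]
grip_width: 0.409
```

>>> carry_out(steps=[0,0,0.12,0,0,0,-0.6,0,0,0,0,0,0,-0.6])

```text
time_s: 20.0
eef_pos: [510.3, -332.5, -17.6]
ee_rot: [-0.0, 0.046, 0.999, 0.0]
force: [-0.8, -0.2, -2.5]
grip_width: 0.411
```

>>> carry_out(steps=[0,0,0.12,0,0,0,-0.6,0,0,0,0,0,0,-0.6])

```text
time_s: 20.17
eef_pos: [510.5, -332.7, -18.3]
ee_rot: [0.0, 0.046, 0.999, -0.0]
force: [-0.3, 1.4, -0.2]
grip_width: 0.412
```

Run:
```python
from h import *
delta(0,95,130);shot('wrist','w18.png');shot('scene','s18.png')
```

```text
t 20.1667 eef [ 510.5 -332.7  -18.3] own [ -12.3 -372.8] delta cm [ -1.35  46.78 -14.84] yawerr 0.14 tilt 0.01 F [-0.3  1.4 -0.2] g 0.412
```

View pics/w18.png

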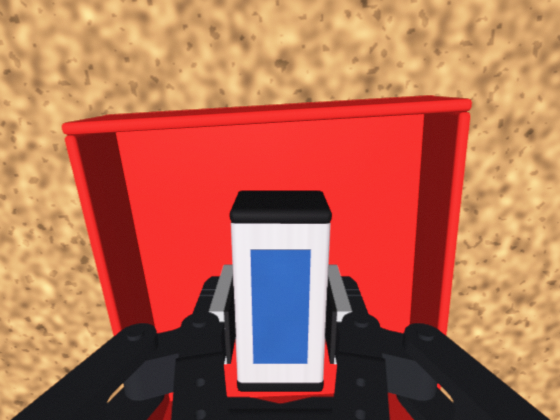

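>>> carry_out(steps=[0,0,0.08,0,0,0,-0.6,0,0,0,0,0,0,-0.6])

```text
time_s: 20.43
eef_pos: [510.6, -332.7, -18.5]
ee_rot: [0.0, 0.046, 0.999, -0.0]
force: [-1.4, 1.9, 6.8]
grip_width: 0.414
```

>>> carry_out(steps=[0,0,0,0,0,0,0.2,0,0,0,0,0,0,0.5,0,0,0,0,0,0,0.5,0,0,0,0,0,0,0.5,0,0,0,0,0,0,0.5])

```text
time_s: 20.85
eef_pos: [510.4, -332.6, -19.5]
ee_rot: [-0.0, 0.046, 0.999, 0.0]
force: [0.6, 0.4, 0.3]
grip_width: 0.75
```

>>> carry_out(steps=[0,0,-1,0,0,0,0.5,0,0,-2,0,0,0,0.5,0,0,-3,0,0,0,0.5,0,0,-3,0,0,0,0.5,0,0,-3,0,0,0,0.5,0,0,-3,0,0,0,0.5,0,0,-3,0,0,0,0.5,0,0,0,0,0,0,0.5])

```text
time_s: 21.52
eef_pos: [512.2, -334.3, 167.9]
ee_rot: [0.004, 0.046, 0.999, -0.004]
force: [0.0, -0.2, 0.1]
grip_width: 0.754
```

Run:
```python
from h import *
delta(0,95,130);shot('wrist','w19.png');shot('scene','s19.png');shot('side','si19.png')
```

```text
t 21.5167 eef [ 512.2 -334.3  167.9] own [ -10.5 -374.2] delta cm [-1.13 46.94  3.47] yawerr 0.14 tilt 0.64 F [ 0.  -0.2  0.1] g 0.754
```

View pics/w19.png

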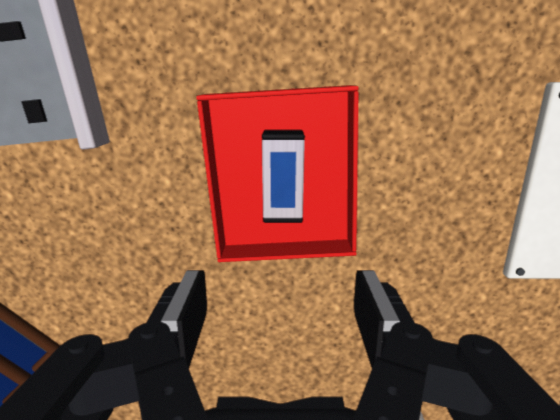

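View pics/s19.png

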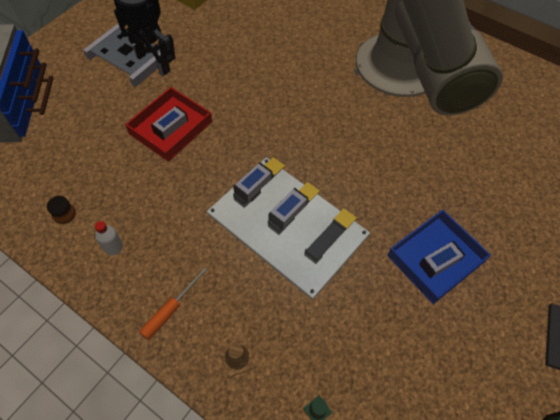

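View pics/si19.png

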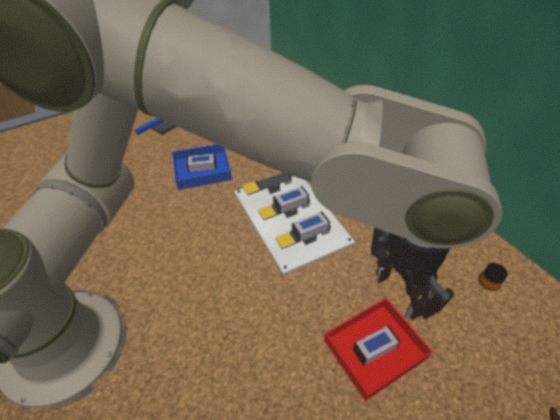

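The module lies flat in the red tray (wrist view, pixel 283,177) and the two sound ones are level on the gauge. The gripper is clear of everything.

```bash
python3 -c "
from rig import finish_job
print(finish_job())"
```

```text
the job is handed in; nothing more can be done
None
```

The job is done and handed in at about 21.7 s of the 51 s allowed. The bad module was the one on the left cradle, and it now lies flat in the red reject tray.

**Testing:** I pressed the pads left, middle, right, each down to its firm stop. I held each for over half a second at 15–17 N and then let go. The left cradle was still tipped about a second after release and stayed tipped through the other two tests. The middle and right cradles swung back level.

**Moving it:** I gripped the left module along its tilt, lifted it, levelled it and lowered it until the wrist force showed it resting on the tray floor. Then I let go and backed off.

**Last checks:** The final pictures show the module flat and well inside the red tray. The two sound modules are level on their cradles, and the blue tray looks untouched. The gripper was clear, with about 0 N at the wrist.

**Disagreements:**
- **Fingertips:** the real tips sit about 28 mm behind the stated tool point when shut, and about 40 mm when nearly open. I therefore found each press and placing height by force and camera instead.
- **Camera calibration:** the wrist camera and the fixed cameras disagreed by about 2 mm on where the gauge stands, which is within the stated calibration error.

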